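Put returned valves away in a push-button tote and a slide-lid crate

TASK

Put the returned valves away. Press the red button so that the blue tote's lid pops up, swing the lid right back to its stop and leave it there, still; also lift the handle end of the pine crate's lid over the stop lip, slide it out of its grooves and lay it flat, handle up, on the middle of the green mat. Then put every red-capped valve into the tote and every yellow-capped one into the crate, and once all that is done shut the tote lid until it latches; leave the carton, tape roll, red bin and scanner alone.

Things in the scene. Friction and masses are not known exactly. Their poses are not given: they have to be found in the camera images.
- tote: blue tote, fixed: 170 mm (its x) x 210 mm (its y), walls 4 mm, inner floor 4 mm above the bench, rim 75 mm high. Grey lid hinged along its +x wall; the red button is in a grey housing before its -x wall (x -150 to -95 mm, 70 mm wide, 80 mm high). Origin: centre of underside, on the bench. Its +x (hinge) side points roughly to world -y, away from mid-bench
- tote_hinge (a point): a point on the lid's hinge axis, in the tote's frame at (85, 0, 78) mm; the axis runs along the tote's y. The lid is a plate 172 mm from hinge to front edge, 210 mm wide, 6 mm thick (when shut from 2 mm below to 4 mm above the axis; a thin blue panel on it adds 1.5 mm to the eye only), 0.35 kg
- tote_lid (a joint): lid angle in rad: 0 shut, 1.75 fully back on its stop (past upright). Freed, a spring lifts it to about 0.75; from there up the stiff hinge holds it where it is left (pushed lower it creeps up again), so it must be pushed on to the stop, where it stays. Swinging it shut takes about 2 N near the front, and about 10 N down at the end to snap it under the catch; latched it reads below 0.02
- tote_lid_edge (a point): middle of the lid's front edge: a steel bar of 3 mm radius, 60 mm long, 175 mm from the hinge axis, that snaps under the catch; it moves with the lid. To shut the lid press on its top about 30 mm behind this edge: a finger nearer to it stands in the way of the catch
- release (a joint): travel of the red button in m: 0 up, 0.009 fully down (1.2 N to start, about 4.4 N fully down; springs back). It draws back the sprung steel catch on the housing that holds the lid (tote x -109 to -88 mm, 40 mm wide, up to 104 mm high); the lid is free by about 0.006. The button dips by itself as the lid snaps shut
- release_top (a point): centre of the red button's top face, 28 mm diameter, 94 mm above the bench when up; in the tote's frame at x = -134 mm, y = 0; pressed straight down
- crate: pine crate, fixed: 170 (its x) x 136 mm (its y), inside 146 x 112 mm, inner floor at 8 mm, wall tops at 70 mm. Lid grooves on both sides: outer cheeks up to 87.5 mm, roofs over the lid's edges at the rear only (x above 30 mm, underside at 80.5 mm). Rear (+x) end closed; at the front (-x) a stop lip up to 77 mm. Origin: centre of underside, on the bench; its -x end faces roughly to the robot
- crate_lid: loose sliding lid: plate 156 (x) x 121 (y) x 6 mm, 0.13 kg. Origin: centre of its underside. Starts in the crate in line with its frame, underside at 70 mm. Dark handle block on top: 40 (x) x 16 (y) x 24 mm high, centred at x = -48 mm (front end), y = 0. Raise the front end 8 to 13 mm, slide along the crate's -x; after some 55 mm it is clear of the roofs and can be lifted off
- mat: green mat, fixed, 180 mm (x) x 150 mm (y) x 4 mm, where the crate lid is to lie. Origin: centre of its underside
- mat_top (a point): middle of the green mat's top face
- red1: valve with a red cap, loose, one of up to 3 (None if absent): square aluminium body 38 x 38 mm and 26 mm high, on top of it, centred, a round red cap 20 mm in diameter and 36 mm tall (total height 62 mm), 0.15 kg. Origin: centre of the underside; z along the cap. It starts upright on the bench and can be picked by the cap at any yaw; it goes into the tote.
- red2: valve with a red cap, loose, one of up to 3 (None if absent): square aluminium body 38 x 38 mm and 26 mm high, on top of it, centred, a round red cap 20 mm in diameter and 36 mm tall (total height 62 mm), 0.15 kg. Origin: centre of the underside; z along the cap. It starts upright on the bench and can be picked by the cap at any yaw; it goes into the tote.
- red3: valve with a red cap, loose, one of up to 3 (None if absent): square aluminium body 38 x 38 mm and 26 mm high, on top of it, centred, a round red cap 20 mm in diameter and 36 mm tall (total height 62 mm), 0.15 kg. Origin: centre of the underside; z along the cap. It starts upright on the bench and can be picked by the cap at any yaw; it goes into the tote.
- yellow1: valve with a yellow cap, loose, one of up to 2 (None if absent): square aluminium body 38 x 38 mm and 26 mm high, on top of it, centred, a round yellow cap 20 mm in diameter and 36 mm tall (total height 62 mm), 0.15 kg. Origin: centre of the underside; z along the cap. It starts upright on the bench and can be picked by the cap at any yaw; it goes into the crate.
- yellow2: valve with a yellow cap, loose, one of up to 2 (None if absent): square aluminium body 38 x 38 mm and 26 mm high, on top of it, centred, a round yellow cap 20 mm in diameter and 36 mm tall (total height 62 mm), 0.15 kg. Origin: centre of the underside; z along the cap. It starts upright on the bench and can be picked by the cap at any yaw; it goes into the crate.
- carton: brown carton 75 x 110 x 70 mm. Bystander: leave it where it is. Origin: centre of its underside.
- tape: roll of brown tape lying flat, 90 mm diameter, 45 mm high. Bystander: leave it where it is. Origin: centre of its underside.
- redbin: small red bin with bolts, 100 x 90 x 50 mm. Bystander: leave it where it is. Origin: centre of its underside.
- scanner: grey and black hand scanner lying flat, 150 x 50 x 30 mm. Bystander: leave it where it is. Origin: centre of its underside.
Mind the look-alikes: they are no part of the job. What is shaped like the yellow1 but orange is not meant.

How it is judged (in metres and radians):
On the way, in this order (a step that is already met when the one before it is completed fails the run):
1. the tote lid has popped up (over 0.3 rad) (value of joint tote_lid above 0.3 rad).
2. the tote lid is right back (over 1.6 rad) and still (value of joint tote_lid above 1.6 rad and velocity of joint tote_lid between -0.1 and 0.1 rad/s), for 0.5 s.
3. every valve is in its box and the crate lid lies flat on the mat, with the tote lid still open (x of red1 in the frame of tote between -0.083 and 0.083 m and y of red1 in the frame of tote between -0.103 and 0.103 m and z of red1 in the frame of tote between -0.005 and 0.045 m and x of red2 in the frame of tote between -0.083 and 0.083 m and y of red2 in the frame of tote between -0.103 and 0.103 m and z of red2 in the frame of tote between -0.005 and 0.045 m and x of red3 in the frame of tote between -0.083 and 0.083 m and y of red3 in the frame of tote between -0.103 and 0.103 m and z of red3 in the frame of tote between -0.005 and 0.045 m and x of yellow1 in the frame of crate between -0.075 and 0.075 m and y of yellow1 in the frame of crate between -0.058 and 0.058 m and z of yellow1 in the frame of crate between -0.005 and 0.045 m and x of yellow2 in the frame of crate between -0.075 and 0.075 m and y of yellow2 in the frame of crate between -0.058 and 0.058 m and z of yellow2 in the frame of crate between -0.005 and 0.045 m and horizontal distance between crate_lid and mat_top below 0.045 m and angle between crate_lid's own z axis and vertical below 0.1 rad and height (world z) of crate_lid below 0.012 m and value of joint tote_lid above 1 rad), for 0.2 s.
4. the tote lid is shut and latched (value of joint tote_lid below 0.04 rad and value of joint release below 0.004 m), for 0.3 s.
At the end, for the whole second after the job is handed in: The tote lid is shut and latched (below 0.04 rad, button up to within 4 mm); every red-capped valve is inside the tote and every yellow-capped one inside the crate, on or near the floor (lying or standing), at rest; the crate lid lies flat, handle up, within 45 mm of the middle of the mat (all of step 4 and x of red1 in the frame of tote between -0.083 and 0.083 m and y of red1 in the frame of tote between -0.103 and 0.103 m and z of red1 in the frame of tote between -0.005 and 0.045 m and x of red2 in the frame of tote between -0.083 and 0.083 m and y of red2 in the frame of tote between -0.103 and 0.103 m and z of red2 in the frame of tote between -0.005 and 0.045 m and x of red3 in the frame of tote between -0.083 and 0.083 m and y of red3 in the frame of tote between -0.103 and 0.103 m and z of red3 in the frame of tote between -0.005 and 0.045 m and x of yellow1 in the frame of crate between -0.075 and 0.075 m and y of yellow1 in the frame of crate between -0.058 and 0.058 m and z of yellow1 in the frame of crate between -0.005 and 0.045 m and x of yellow2 in the frame of crate between -0.075 and 0.075 m and y of yellow2 in the frame of crate between -0.058 and 0.058 m and z of yellow2 in the frame of crate between -0.005 and 0.045 m and horizontal distance between crate_lid and mat_top below 0.045 m and angle between crate_lid's own z axis and vertical below 0.1 rad and height (world z) of crate_lid below 0.012 m and linear speed of each of red1, red2, red3, yellow1, yellow2, crate_lid below 0.05 m/s); the robot touches nothing.
It fails at once if the carton, tape roll, red bin or scanner is pushed more than 25 mm from its place (distance of any of carton, tape, redbin, scanner from where it was at the start of the episode above 0.025 m).
Of red1, red2, red3 only 2 to 3 are there at a start; the rules pass over those that are not, and their reading is None.
Of yellow1, yellow2 only 1 to 2 are there at a start; the rules pass over those that are not, and their reading is None.
At some moment in a run one of red1, red2, red3, yellow1, yellow2 may be knocked a few centimetres aside while the robot is not near it.
Once in a run the grip may slacken for a moment while it holds something.
It also fails if it takes over 210 s, if anything falls off the work surface, if the arm or the gripper's body presses on something with over 40 N, if the wrist force passes 120 N, or if a joint passes its speed limit or range.

ROBOT

A 6-joint arm with a two-finger parallel gripper is mounted at the origin on the work surface. World frame = base frame: x ahead of the robot, y to its left, z up, the work surface at z = 0. Lengths are in mm, angles in degrees, forces in N, time in s.
With the tool pointing down it reaches from about 200 to 875 mm from the base axis. Payload 3.4 kg.
Tool frame: the origin (TCP) lies between the finger pads; the fingertips stand 22 mm ahead of it and the grasp point (between the pads) lies 3 mm ahead of it (bot.nose_length is the distance from the TCP to the fingertips, in mm); y points along the fingers, z is the direction in which the jaws open and shut, and the axes are right-handed (so a half turn about y gives the same grasp; the last joint's range is limited). The gripper opens to 94 mm and grips with 3 to 60 N. Pads are 16 mm wide; open, the fingers measure 119 mm over their backs; the gripper's body (75 mm by 177 mm) begins 78 mm behind the grasp point.
Start: joints at [-69.958, 15.808, 86.224, -0, 77.962, -6.933], TCP at [260.824, -512.478, 227.493] pointing down, gripper open.
Joint ranges: [-165.64, 165.64], [-43.16, 119.46], [12.63, 154.43], [-67.54, 247.53], [6.08, 155.33], [-154.97, 154.97]. Speed limits (degrees/s): [147.25, 147.25, 180, 180, 180, 180].

INTERFACE

Orientations are given as [roll, pitch, yaw] about the fixed x, y, z axes, in that order (R = Rz(yaw) Ry(pitch) Rx(roll)).
In Python, from cell import bot gives the robot as it stands. The module is installed in compiled form; this text tells all that it offers.
- The arm moves only by the shell command python3 -m inch 'ROWS'. ROWS is JSON, one flat list of numbers, 7 for each row, row after row: the turn, a rotation vector about the tool's x, y, z in rad, then the shift along the tool's x, y, z in cm, then the opening, from 0 (shut) to 1 (fully open). A call has 1 to 12 rows; each row shifts and turns the commanded pose from where the row before left it, along the tool's axes as they then stand; what a row does not reach is not made up. A row lasts 1/8 s, in which the tool goes at most 62.5 mm and 10.7 degrees, less where a joint would pass 70% of its speed; a pose out of reach is approached as far as the arm can. A call is refused whole if a number of a shift passes 6.25 or a number of a turn 0.188, either way. A call with a gripper value outside its range is refused whole. The fingers move at their own pace and stop on an object; the grip force is fixed at half the most. Time passes only in rows, so rows that do not move let the fingers close. It gives the time, the measured TCP pose, the force and the opening at its end, in the units of the state.
- bot.observe(): the state, without advancing time (a new reading comes with each control period).
- bot.snapshot(name): name is "side" or "top"; returns a dict with "img" (480x640x3 uint8, blue, green, red), "mtx" (3x3 intrinsics, pixels), "distortion" ([k1, k2, p1, p2, k3] as OpenCV has them; the pictures are not rectified), "R" (3x3) and "t" (3): a world point X has camera coordinates R X + t. Camera axes: x right, y down, z forward; pixel columns grow to the right and rows downward; lengths in mm; the calibration is good to about 2 mm. A picture is of the moment at which its call begins. There is no depth.
- bot.finish_job(): hands the job in, once; it reports no verdict.
The state is a dict: "time_s": time; "qpos": joint angles; "qvel": joint speeds; "joint_torque": joint torques, N m; "tool_pos": TCP position; "tool_rot": TCP orientation; "force": force on the tool from outside, world axes, zero at the start; "moment": the same for the moment, N m; "gripper_width": opening from 0.0 (shut) to 1.0 (fully open).
Only numpy, scipy, OpenCV 4.12 (cv2) and the standard library are available. Lean on these libraries where they do the work, as an engineer would, in place of code of your own. Each camera call takes 0.05 s, during which the arm holds its last target. There are 200 camera calls.

## Working session

There is one attempt and no reset: what is moved stays moved. The work goes in short steps, Python scripts to look and compute and a shell command to move; the robot and the scene stay as the last step left them, time stands still between calls to the robot, and variables do not carry over. Pictures are saved under pics/ and viewed, about 12 in all and at most 16, crops included, and the job is handed in when it is done.

```bash
mkdir -p pics; ls
cat > h.py <<'E'
import numpy as np, cv2
from cell import bot
from scipy.spatial.transform import Rotation as Rn
def snap(n,f=None):
    s=bot.snapshot(n)
    if f: cv2.imwrite('pics/'+f,s['img'])
    return s
def w2p(s,X):
    X=np.atleast_2d(np.array(X,float))
    p,_=cv2.projectPoints(X,cv2.Rodrigues(np.array(s['R'],float))[0],np.array(s['t'],float),np.array(s['mtx'],float),np.array(s['distortion'],float))
    return p[:,0]
def p2w(s,uv,z):
    uv=np.atleast_2d(np.array(uv,float))
    n=cv2.undistortPoints(uv[:,None],np.array(s['mtx'],float),np.array(s['distortion'],float))[:,0]
    R=np.array(s['R']);t=np.array(s['t']).ravel();C=-R.T@t
    d=np.c_[n,np.ones(len(n))]@R
    z=np.broadcast_to(z,len(n))
    return C+d*((z-C[2])/d[:,2])[:,None]
E
python3 - <<'E'
from h import *
for n in('top','side'):
    s=snap(n,n+'0.png'); R=np.array(s['R']); print(n,-R.T@np.array(s['t']).ravel(),R.round(2).tolist(),s['mtx'][0][0])
o=bot.observe();print(o); print(Rn.from_euler('xyz',o['tool_rot'],degrees=True).as_matrix().round(3))
E
```

```text
pics
top [ 333.43877243  -25.50430436 1208.33958803] [[0.01, -1.0, -0.0], [-0.98, -0.01, -0.19], [0.19, 0.01, -0.98]] 464.3687030001772
side [126.40757846 719.46476777 869.9257467 ] [[-0.86, -0.51, -0.0], [-0.33, 0.57, -0.75], [0.38, -0.65, -0.66]] 535.9870417778875
{'time_s': 0.1, 'qpos': array([-6.99590812e+01,  1.58417360e+01,  8.62863094e+01, -1.64186200e-03,
        7.79622809e+01, -6.93036635e+00]), 'qvel': array([ 0.0497468 , -0.03356944, -0.12599154, -0.0240814 ,  0.0851419 ,
        0.00135909]), 'joint_torque': array([ 1.61067033e-03, -4.05457485e+01, -2.37780637e+01,  7.03092059e-02,
        2.98646756e-02, -4.44035140e-05]), 'tool_pos': array([ 260.63398805, -512.01331446,  226.72526304]), 'tool_rot': array([-9.00898600e+01,  9.30554538e-03, -1.53028379e+02]), 'force': array([ 0.15661601, -0.31185407,  0.31554637]), 'moment': array([-0.00304936,  0.05671589,  0.02356499]), 'gripper_width': 1.0018212781660156}
[[-0.891 -0.001  0.454]
 [-0.454  0.001 -0.891]
 [-0.    -1.    -0.002]]
```

View pics/top0.png

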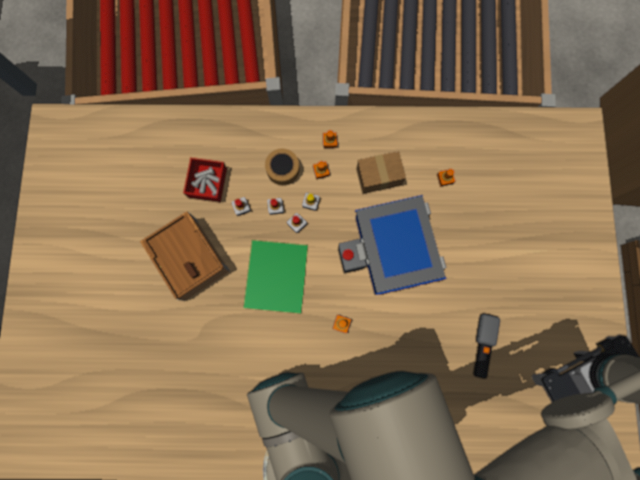

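View pics/side0.png

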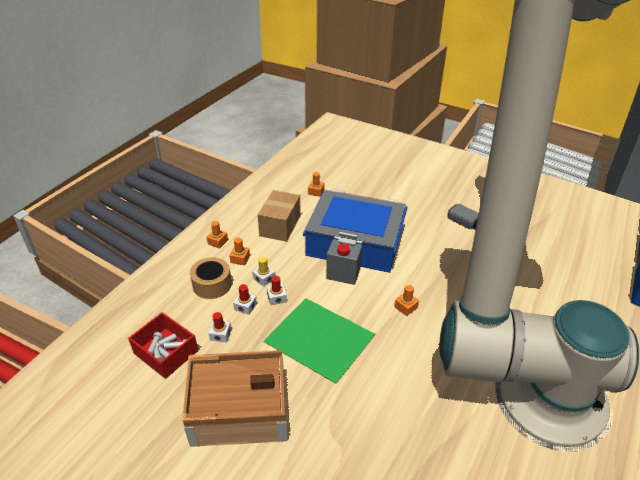

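Top view: red caps at (241,204), (276,203) and (297,221), and one yellow at (311,200). The orange look-alikes at (330,138), (321,169), (446,176) and (342,323) are not meant. Tote at about (400,245), red button (348,255), crate (185,255), mat (276,277). I'll check this in one close crop.

Run:
```python
import cv2
i=cv2.imread('pics/top0.png')[125:325,135:335]
cv2.imwrite('pics/c1.png',cv2.resize(i,(600,600),interpolation=cv2.INTER_CUBIC))
i=cv2.imread('pics/top0.png')[150:310,300:460]
cv2.imwrite('pics/c2.png',cv2.resize(i,(560,560),interpolation=cv2.INTER_CUBIC))
```

```text
(no output)
```

View pics/c1.png

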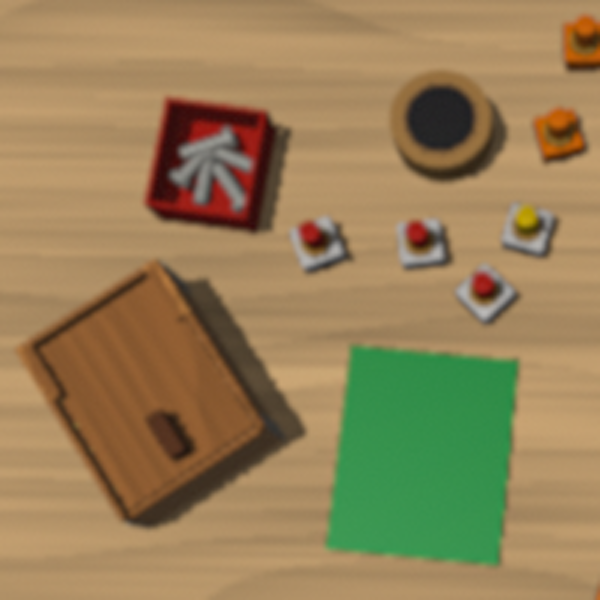

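View pics/c2.png

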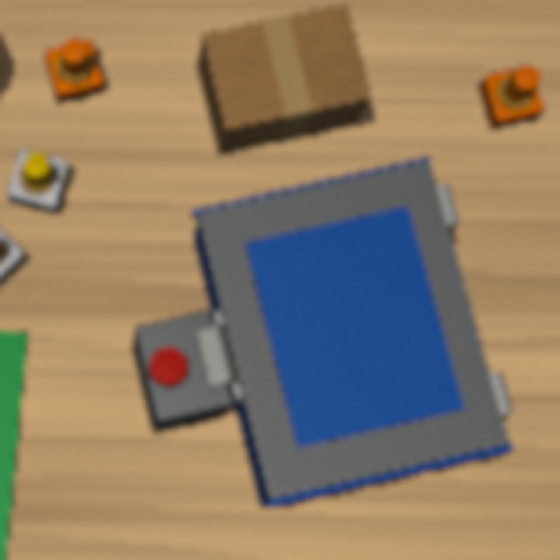

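c1 shows three red caps at crop (311,232), (417,232) and (484,285), one yellow at (526,219), and oranges at the upper right. The mat corners are clear, and the crate's front edge is bottom right with its handle at (170,432). c2 shows the button at (168,366) and the lid corners (193,213), (428,158), (510,450) and (265,503).

```bash
cat > m1.py <<'E'
from h import *
s=bot.snapshot('top'); q=bot.snapshot('side')
def c1(l): return np.array(l)/3.+[135,125]
def c2(l): return np.array(l)/3.5+[300,150]
P=lambda n,a:print(n,a.round(0).tolist())
P('mat',p2w(s,c1([(352,346),(518,360),(500,565),(327,549)]),4))
P('matc',p2w(s,c1([(352,346),(518,360),(500,565),(327,549)]),4).mean(0))
P('crate L,T,B',p2w(s,c1([(17,350),(157,262),(130,520)]),87.5))
P('handle',p2w(s,c1([(170,430),(150,413),(188,450)]),100))
P('caps RRRY',p2w(s,c1([(311,230),(417,230),(484,283),(526,216)]),62))
t=p2w(s,c2([(193,213),(428,158),(510,450),(265,503)]),82)
P('lid',t);P('c',t.mean(0)); P('btn',p2w(s,c2([(168,366)]),94))
P('side caps',p2w(q,[(218.5,316),(243.5,288),(276,279),(263,261)],62))
P('side btn',p2w(q,[(343.5,247)],94));P('side mat',p2w(q,[(306,300),(374.5,336),(336,379),(265,341)],4))
P('side lid L,T,R,',p2w(q,[(307,230),(325.5,191),(407,205.5),(399,243)],82))
P('side handle',p2w(q,[(250,377),(272,375)],100))
E
python3 m1.py
```

```text
mat [[559.0, 161.0, 4.0], [548.0, 14.0, 4.0], [370.0, 27.0, 4.0], [382.0, 175.0, 4.0]]
matc [465.0, 94.0, 4.0]
crate L,T,B [[538.0, 422.0, 88.0], [613.0, 312.0, 88.0], [400.0, 320.0, 88.0]]
handle [[472.0, 289.0, 100.0], [485.0, 306.0, 100.0], [456.0, 274.0, 100.0]]
caps RRRY [[649.0, 190.0, 62.0], [650.0, 100.0, 62.0], [604.0, 42.0, 62.0], [663.0, 7.0, 62.0]]
lid [[622.0, -106.0, 82.0], [664.0, -274.0, 82.0], [455.0, -325.0, 82.0], [417.0, -154.0, 82.0]]
c [539.0, -215.0, 82.0]
btn [[510.0, -87.0, 94.0]]
side caps [[645.0, 194.0, 62.0], [648.0, 104.0, 62.0], [603.0, 46.0, 62.0], [659.0, 13.0, 62.0]]
side btn [[511.0, -86.0, 94.0]]
side mat [[544.0, 20.0, 4.0], [369.0, 37.0, 4.0], [388.0, 171.0, 4.0], [558.0, 162.0, 4.0]]
side lid L,T,R, [[618.0, -109.0, 82.0], [657.0, -268.0, 82.0], [453.0, -317.0, 82.0], [414.0, -175.0, 82.0]]
side handle [[488.0, 303.0, 100.0], [458.0, 281.0, 100.0]]
```

Run:
```python
import cv2
i=cv2.imread('pics/side0.png')[170:450,170:420]
cv2.imwrite('pics/c3.png',cv2.resize(i,None,fx=2.1,fy=2.1,interpolation=cv2.INTER_CUBIC))
```

```text
(no output)
```

View pics/c3.png

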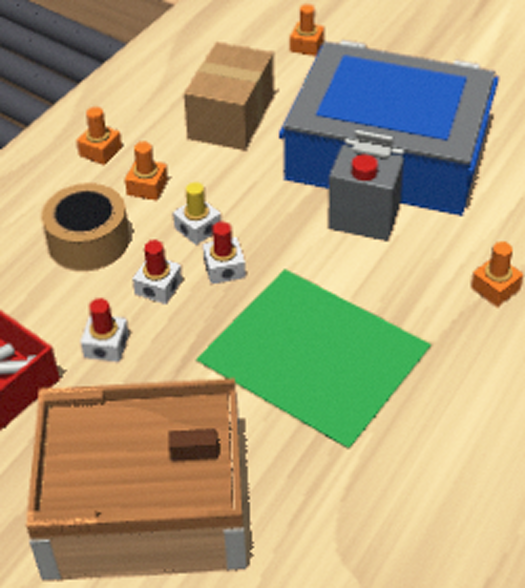

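Poses so far:
- Tote: origin ≈(540,-217), +x at -76.8°.
- Crate: centre ≈(506,316), +x at 36°, handle ≈(471,289).
- Mat: ≈(465,95).
- Valves: reds at (647,192), (649,102) and (604,44), yellow at (661,10).

Next I turn the jaws along the tote's y and go above the button.

```bash
cat > to.py <<'E'
import sys; from h import *
# usage: to.py x y z [zdir_deg]: remaining shift in tool axes (cm) after the turn; turn about tool y (rad)
o=bot.observe(); R=Rn.from_euler('xyz',o['tool_rot'],degrees=True).as_matrix(); p=o['tool_pos']
a=[float(v) for v in sys.argv[1:]]; zd=np.degrees(np.arctan2(R[1,2],R[0,2]))
tz=a[3] if len(a)>3 else zd; d=(tz-zd+180)%360-180
c,s=np.cos(np.radians(tz)),np.sin(np.radians(tz))
D=np.array(a[:3])-p; sh=np.array([s*D[0]-c*D[1],-D[2],c*D[0]+s*D[1]])/10
print('t',round(o['time_s'],2),'pos',p.round(1),'zdir',round(zd,1),'tilt',np.degrees(np.arccos(-R[2,1])).round(2),'F',o['force'].round(1),'w',round(o['gripper_width'],3),'q6',o['qpos'].round(0)[5])
print('turn_y',round(-np.radians(d),3),'shift cm',sh.round(2),'rows>=',int(np.ceil(max(np.linalg.norm(sh)/6,abs(d)/10.5))))
E
python3 -m inch '[0,-0.1665,0,0,0,0,0,0,-0.1665,0,0,0,0,0,0,-0.1665,0,0,0,0,0,0,-0.1665,0,0,0,0,0,0,-0.1665,0,0,0,0,0,0,-0.1665,0,0,0,0,0,0,-0.1665,0,0,0,0,0,0,-0.1665,0,0,0,0,0]'
python3 -m inch '[0,0,0,-4,0,3.8,0,0,0,0,-4,0,3.8,0,0,0,0,-4,0,3.8,0,0,0,0,-4,0,3.8,0,0,0,0,-4,0,3.8,0,0,0,0,-4,0,3.8,0,0,0,0,-4,0,3.8,0,0,0,0,-4,0,3.8,0,0,0,0,-3.5,0,3.5,0,0,0,0,0,0,0,0]'
python3 to.py 510.5 -87 130 13.2
```

```text
time_s: 1.2
tool_pos: [260.8, -512.3, 227.2]
tool_rot: [-90.0, 0.0, -76.4]
force: [0.2, -0.8, 0.5]
gripper_width: 0.186
time_s: 2.45
tool_pos: [510.3, -86.3, 227.2]
tool_rot: [-90.0, 0.0, -76.4]
force: [0.1, -0.4, 0.7]
gripper_width: 0.004
t 2.45 pos [510.3 -86.3 227.2] zdir 13.6 tilt 0.05 F [ 0.1 -0.4  0.7] w 0.004 q6 -31.0
turn_y 0.007 shift cm [0.07 9.72 0.  ] rows>= 2
```

```bash
python3 -m inch '[0,0,0,0,5,0,0,0,0,0,0,4.7,0,0,0,0,0,0,1.3,0,0,0,0,0,0,0.4,0,0,0,0,0,0,0.4,0,0,0,0,0,0,0.2,0,0,0,0,0,0,0.1,0,0,0,0,0,0,0,0,0,0,0,0,0,0,0,0]'
python3 - <<'E'
from h import *
s=snap('side','s1.png'); print(bot.observe()['force'])
cv2.imwrite('pics/s1c.png',cv2.resize(s['img'][60:360,200:500],(500,500)))
E
```

```text
time_s: 3.58
tool_pos: [509.9, -89.7, 107.3]
tool_rot: [-89.9, -0.1, -76.7]
force: [-1.5, -1.9, 5.8]
gripper_width: 0.003
[-1.04014659 -2.21523804  5.93535457]
```

View pics/s1c.png

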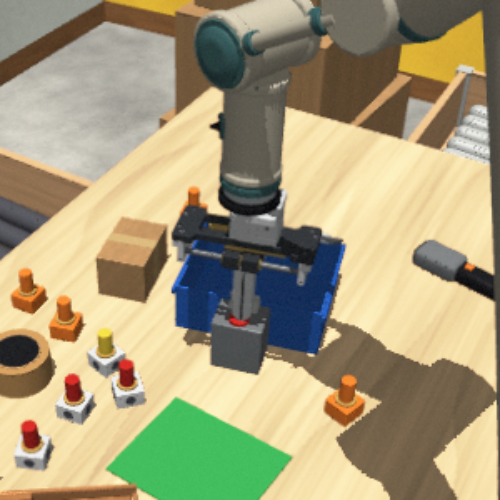

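The tote is open: its blue interior shows at crop (260,270), so the lid has popped up behind the gripper. Next I push it back.

```bash
python3 -m inch '[0,0,0,-0.5,-5,0,0,0,0,0,-0.3,-5,0,0,0,0,0,2.5,0,0,0,0,0,0,2.5,0,0,0,0,0,0,1.5,0,0,0,0,0,0,1.5,0,0,0,0,0,0,1.5,-0.2,0,0,0,0,0,1.5,-0.2,0,0,0,0,0,1.5,-0.3,0,0,0,0,0,1.5,-0.3,0,0,0,0,0,1.5,-0.3,0,0]'; python3 to.py 563 -314 237;  python3 -m inch '[0,0,0,1.5,-0.3,0,0,0,0,0,1.5,-0.3,0,0,0,0,0,1.5,-0.3,0,0,0,0,0,1.5,-0.3,0,0,0,0,0,1.5,-0.3,0,0,0,0,0,1,-0.2,0,0]';python3 to.py 563 -314 237
```

```text
time_s: 5.0
tool_pos: [543.2, -233.3, 219.6]
tool_rot: [-90.0, -0.0, -76.7]
force: [0.0, 1.0, -0.0]
gripper_width: 0.006
t 5.0 pos [ 543.2 -233.3  219.6] zdir 13.3 tilt 0.02 F [ 0.  1. -0.] w 0.006 q6 -43.0
turn_y -0.0 shift cm [ 8.31 -1.74  0.07] rows>= 2
time_s: 5.75
tool_pos: [562.1, -313.5, 236.0]
tool_rot: [-90.0, 0.3, -76.7]
force: [-1.1, 11.3, -2.2]
gripper_width: 0.005
t 5.75 pos [ 562.1 -313.5  236. ] zdir 13.3 tilt 0.33 F [-1.1 11.3 -2.2] w 0.005 q6 -49.0
turn_y -0.0 shift cm [ 0.07 -0.1   0.08] rows>= 1
```

```bash
python3 -m inch '[0,0,0,0.3,0,0,0,0,0,0,0.3,0,0,0,0,0,0,0,0,0,0]'; python3 to.py 563 -314 237; python3 -m inch '[0,0,0,-5,-1,0,0,0,0,0,-6,-2,0,0,0,0,0,-6,-2,0,0.4,0,0,0,-6,0,0,0.4,0,0,0,-6,0,0,0.4,0,0,0,0,0,0,0.4]'; python3 to.py 471 289 150 -54
python3 - <<'E'
from h import *
s=snap('side','s2.png'); t=snap('top','t2.png')
cv2.imwrite('pics/s2c.png',np.hstack([s['img'][100:450,160:460],t['img'][110:350,140:460][:, :].copy().repeat(1,0)[:350] if 0 else cv2.resize(t['img'][110:340,140:460],(487,350))]))
E
```

```text
time_s: 6.12
tool_pos: [562.2, -313.7, 235.8]
tool_rot: [-90.1, 0.9, -76.6]
force: [-2.9, 12.8, 2.9]
gripper_width: 0.005
t 6.12 pos [ 562.2 -313.7  235.8] zdir 13.4 tilt 0.88 F [-2.9 12.8  2.9] w 0.005 q6 -49.0
turn_y -0.0 shift cm [ 0.04 -0.12  0.07] rows>= 1
time_s: 6.88
tool_pos: [496.4, -36.5, 286.9]
tool_rot: [-89.9, 0.0, -76.4]
force: [0.8, -0.4, -0.9]
gripper_width: 0.381
t 6.88 pos [496.4 -36.5 286.9] zdir 13.6 tilt 0.07 F [ 0.8 -0.4 -0.9] w 0.381 q6 -26.0
turn_y 1.18 shift cm [-17.08  13.69 -27.82] rows>= 7
```

View pics/s2c.png

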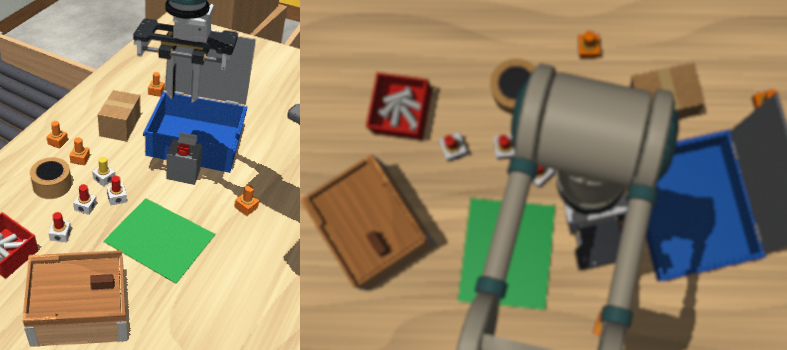

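Side view (left): the lid stands back past upright behind the tote at (225,70), and the tote is open. It did not advance under a further push, so it is on its stop. Valves unchanged. Next is the crate lid handle.

```bash
python3 -m inch '[0,0.1686,0,0,0,0,0.4,0,0.1686,0,0,0,0,0.4,0,0.1686,0,0,0,0,0.4,0,0.1686,0,0,0,0,0.4,0,0.1686,0,0,0,0,0.4,0,0.1686,0,0,0,0,0.4,0,0.1686,0,0,0,0,0.4]' >/dev/null; python3 -m inch '[0,0,0,-2.85,0,-4.64,0.4,0,0,0,-2.85,0,-4.64,0.4,0,0,0,-2.85,0,-4.64,0.4,0,0,0,-2.85,0,-4.64,0.4,0,0,0,-2.85,0,-4.64,0.4,0,0,0,-2.85,0,-4.64,0.4,0,0,0,0,5,0,0.4,0,0,0,0,5,0,0.4,0,0,0,0,4,0,0.4,0,0,0,0,0,0,0.4]'; python3 to.py 471 289 101 -54
python3 - <<'E'
from h import *
s=snap('side','s3.png'); t=snap('top','t3.png')
cv2.imwrite('pics/s3c.png',np.hstack([cv2.resize(s['img'][300:460,160:320],(400,400)),cv2.resize(t['img'][170:330,110:270],(400,400))]))
E
```

```text
time_s: 9.1
tool_pos: [473.3, 283.9, 142.8]
tool_rot: [-90.1, -0.4, -144.4]
force: [0.3, 0.5, 0.2]
gripper_width: 0.403
t 9.1 pos [473.3 283.9 142.8] zdir -54.4 tilt 0.43 F [0.3 0.5 0.2] w 0.403 q6 78.0
turn_y -0.008 shift cm [-0.11  4.18 -0.55] rows>= 1
```

View pics/s3c.png

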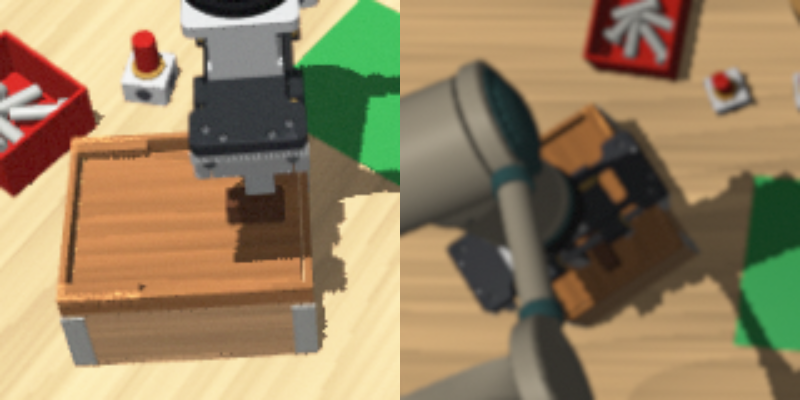

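Side crop: the handle at (256,203) is in line with the finger at (262,185), with the jaws straddling it. I correct about 5 mm across, go down and grip.

```bash
python3 -m inch '[0,0,0,-0.1,2,-0.5,0.4,0,0,0,0,1.5,0,0.4,0,0,0,0,0.6,0,0.4,0,0,0,0,0,0,0.4,0,0,0,0,0,0,0,0,0,0,0,0,0,0,0,0,0,0,0,0,0,0,0,0,0,0,0,0,0,0,0,0,0,0,0]'; python3 to.py 471 289 101 -54
```

```text
time_s: 10.32
tool_pos: [471.5, 292.6, 105.5]
tool_rot: [-90.2, 0.1, -144.4]
force: [-2.1, 4.8, 1.1]
gripper_width: 0.167
t 10.32 pos [471.5 292.6 105.5] zdir -54.4 tilt 0.21 F [-2.1  4.8  1.1] w 0.167 q6 79.0
turn_y -0.007 shift cm [0.25 0.45 0.26] rows>= 1
```

```bash
python3 -m inch '[0,0,-0.017,-0.07,-0.22,-0.2,0,0,0,-0.017,-0.06,-0.22,0,0,0,0,-0.017,-0.06,-0.22,0,0,0,0,-0.017,-0.06,-0.22,0,0,0,0,0,0,0,0,0,0,0,0,0,0,0,0]'; python3 to.py 471 289 101 -54
python3 - <<'E'
from h import *
s=snap('side','s4.png')
cv2.imwrite('pics/s4c.png',cv2.resize(s['img'][300:460,160:320],(640,640))[:600])
E
```

```text
time_s: 11.08
tool_pos: [473.4, 294.2, 113.8]
tool_rot: [-90.0, -3.8, -144.3]
force: [-0.4, 1.1, 0.5]
gripper_width: 0.168
t 11.07 pos [473.4 294.2 113.8] zdir -54.3 tilt 3.84 F [-0.4  1.1  0.5] w 0.168 q6 80.0
turn_y -0.006 shift cm [0.49 1.28 0.28] rows>= 1
```

View pics/s4c.png

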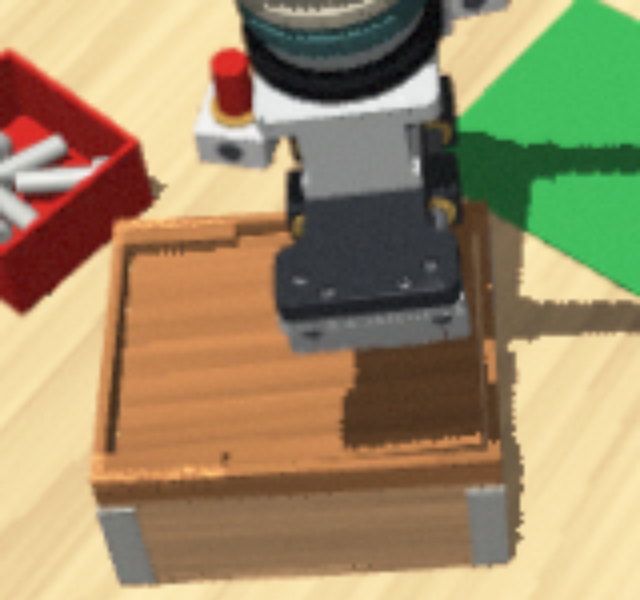

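Tilt 3.8° with low force, and the handle is held (opening 15.8 mm). I slide it out.

```bash
python3 -m inch '[0,0,0,0.8,0,0,0,0,0,0,0.8,0,0,0,0,0,0,0.8,0,0,0,0,0,0,0.8,0,0,0,0,0,0,0.8,0,0,0,0,0,0,0.8,0,0,0,0,0,0,0.8,0,0,0]'; python3 to.py 426 67 101 -54; python3 -m inch '[0,0,0,0.8,0,0,0,0,0,0,0.8,0,0,0,0,0,0,0,-0.2,0,0]'; python3 to.py 426 67 101 -54; python3 -m inch '[0,0,0,0,-2,0,0,0,0,0,0,-3,0,0,0,0,0.067,0,-3,0,0,0,0,0,0,0,0,0]'; python3 to.py 426 67 101 -54
```

```text
time_s: 12.0
tool_pos: [427.2, 261.0, 117.6]
tool_rot: [-90.0, -3.9, -144.3]
force: [0.1, 3.2, -0.3]
gripper_width: 0.166
t 12.0 pos [427.2 261.  117.6] zdir -54.3 tilt 3.89 F [ 0.1  3.2 -0.3] w 0.166 q6 79.0
turn_y -0.006 shift cm [11.5   1.66 15.63] rows>= 4
time_s: 12.38
tool_pos: [413.2, 251.1, 120.4]
tool_rot: [-90.0, -4.1, -144.3]
force: [-1.6, 0.6, -1.6]
gripper_width: 0.169
t 12.38 pos [413.2 251.1 120.4] zdir -54.3 tilt 4.06 F [-1.6  0.6 -1.6] w 0.169 q6 78.0
turn_y -0.006 shift cm [ 9.79  1.94 15.65] rows>= 4
time_s: 12.88
tool_pos: [420.1, 254.9, 202.5]
tool_rot: [-89.9, 0.2, -144.4]
force: [0.2, -0.0, -2.4]
gripper_width: 0.171
t 12.88 pos [420.1 254.9 202.5] zdir -54.4 tilt 0.21 F [ 0.2 -0.  -2.4] w 0.171 q6 78.0
turn_y -0.006 shift cm [10.57 10.15 15.55] rows>= 4
```

```bash
python3 -m inch '[0,0,0,2.6,0,3.9,0,0,0,0,2.6,0,3.9,0,0,0,0,2.6,0,3.9,0,0,0,0,2.7,0,3.9,0,0,0,0,0,4,0,0,0,0,0,0,4,0,0,0,0,0,0,3,0,0,0,0,0,0,0,0,0]'; python3 to.py 426 67 40 -54
python3 - <<'E'
from h import *
s=snap('side','s5.png')
cv2.imwrite('pics/s5c.png',cv2.resize(s['img'][220:440,160:420],None,fx=2.2,fy=2.2))
E
```

```text
time_s: 13.88
tool_pos: [421.8, 66.8, 87.7]
tool_rot: [-90.3, -0.5, -144.3]
force: [0.8, -0.1, -1.8]
gripper_width: 0.167
t 13.88 pos [421.8  66.8  87.7] zdir -54.3 tilt 0.55 F [ 0.8 -0.1 -1.8] w 0.167 q6 54.0
turn_y -0.006 shift cm [-0.35  4.77  0.23] rows>= 1
```

View pics/s5c.png

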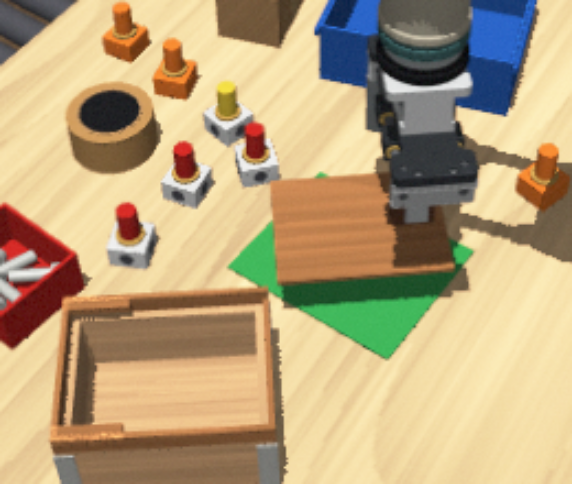

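The lid hangs level over the mat and the crate is open. I lower it and release.

```bash
python3 -m inch '[0,0,0,-0.2,3,0.2,0,0,0,0,-0.2,1,0,0,0,0,0,0,0.4,0,0,0,0,0,0,0.3,0,0,0,0,0,0,0,0,0]'; python3 to.py 426 67 40; python3 -m inch '[0,0,0,0,0,0,0.45,0,0,0,0,0,0,0.45,0,0,0,0,0,0,0.45,0,0,0,0,-3,0,0.45,0,0,0,0,-6,0,0.45,0,0,0,0,-6,0,0.45]'; python3 to.py 661 11 100 13.4
```

```text
time_s: 14.55
tool_pos: [429.5, 67.9, 44.1]
tool_rot: [-90.0, -0.0, -144.3]
force: [-0.5, -2.0, 1.6]
gripper_width: 0.172
t 14.55 pos [429.5  67.9  44.1] zdir -54.3 tilt 0.05 F [-0.5 -2.   1.6] w 0.172 q6 54.0
turn_y -0.0 shift cm [ 0.33  0.41 -0.13] rows>= 1
time_s: 15.3
tool_pos: [428.9, 68.1, 194.9]
tool_rot: [-90.0, -0.1, -144.3]
force: [0.3, -0.1, -0.7]
gripper_width: 0.453
t 15.3 pos [428.9  68.1 194.9] zdir -54.3 tilt 0.09 F [ 0.3 -0.1 -0.7] w 0.453 q6 54.0
turn_y -1.182 shift cm [10.93  9.49 21.26] rows>= 7
```

```bash
cat > caps.py <<'E'
from h import *
s=bot.snapshot('side'); i=s['img']; hsv=cv2.cvtColor(i,cv2.COLOR_BGR2HSV)
m={'red':(cv2.inRange(hsv,(0,170,60),(5,255,255))|cv2.inRange(hsv,(174,170,60),(180,255,255))),'yel':cv2.inRange(hsv,(22,170,80),(32,255,255))}
for k,v in m.items():
    n,_,st,c=cv2.connectedComponentsWithStats(v)
    for j in range(1,n):
        if 25<st[j,4]<500: print(k,st[j,4],c[j].round(1),'z46:',p2w(s,[c[j]],46)[0][:2].round(0))
cv2.imwrite('pics/last.png',i)
E
python3 caps.py
python3 -m inch '[0,-0.169,0,0,0,0,0.45,0,-0.169,0,0,0,0,0.45,0,-0.169,0,0,0,0,0.45,0,-0.169,0,0,0,0,0.45,0,-0.169,0,0,0,0,0.45,0,-0.169,0,0,0,0,0.45,0,-0.169,0,0,0,0,0.45]'; python3 caps.py; python3 to.py 604 44 100 13.4
```

```text
red 120 [275.4 283.3] z46: [607.  45.]
red 123 [243.2 292.4] z46: [651. 103.]
red 128 [217.7 320. ] z46: [650. 193.]
red 265 [  6.6 370.8] z46: [926. 515.]
yel 230 [449.8  99. ] z46: [  577. -1032.]
yel 108 [262.5 264.9] z46: [664.  11.]
time_s: 16.23
tool_pos: [429.2, 68.1, 193.2]
tool_rot: [-90.1, -0.0, -76.2]
force: [-0.4, -0.4, 0.8]
gripper_width: 0.447
red 119 [342.9 249.3] z46: [ 532. -128.]
red 118 [275.3 283.3] z46: [607.  45.]
red 122 [243.2 292.3] z46: [651. 103.]
red 128 [217.7 320. ] z46: [650. 193.]
red 266 [  6.7 370.8] z46: [926. 515.]
yel 299 [451.1  98.6] z46: [  574. -1038.]
yel 106 [262.6 264.9] z46: [664.  10.]
t 16.27 pos [429.1  68.  193.2] zdir 14.0 tilt 0.07 F [-0.5 -0.5  0.1] w 0.446 q6 -14.0
turn_y 0.01 shift cm [ 6.39  9.32 16.46] rows>= 4
```

```bash
python3 -m inch '[0,0,0,2.17,0,5.5,0.45,0,0,0,2.17,0,5.5,0.45,0,0,0,2.17,0,5.5,0.45,0,0,0,0,0,0,0.45,0,0,0,0,0,0,0.45]'; python3 to.py 605 44.5 53 14; python3 caps.py
```

```text
time_s: 16.9
tool_pos: [603.9, 43.2, 192.5]
tool_rot: [-90.2, 0.0, -76.6]
force: [-0.1, -0.5, -0.5]
gripper_width: 0.449
t 16.9 pos [603.9  43.2 192.5] zdir 13.4 tilt 0.2 F [-0.1 -0.5 -0.5] w 0.449 q6 -16.0
turn_y -0.011 shift cm [-0.1  13.95  0.14] rows>= 3
red 117 [343.1 249.3] z46: [ 532. -129.]
red 121 [275.4 283.2] z46: [607.  45.]
red 121 [243.2 292.4] z46: [651. 103.]
red 126 [217.8 320. ] z46: [650. 193.]
red 265 [  6.6 370.8] z46: [926. 515.]
yel 59 [300.9  64.8] z46: [ 1183. -1021.]
yel 115 [262.6 265. ] z46: [663.  11.]
```

```bash
python3 -m inch '[0,0,0,0,5,0,0.45,0,0,0,0,5,0,0.45,0,0,0,0,3,0.1,0.45,0,0,0,0,0.9,0,0.45,0,0,0,0,0,0,0,0,0,0,0,0,0,0,0,0,0,0,0,0,0,0,0,0,0,0,0,0,0,0,0,-4,0,0,0,0,0,0,-5,0,0,0,0,0,0,-5,0,0,0,0,0,0,0,0,0]'; python3 to.py 596 -194 193; python3 caps.py
```

```text
t 16.95 pos [603.4  43.4 192.9] zdir 13.4 tilt 0.16 F [-0.6 -0.9 -0.1] w 0.448 q6 -16.0
turn_y -0.0 shift cm [ 2.292e+01 -1.000e-02 -6.230e+00] rows>= 4
red 117 [343.1 249.3] z46: [ 532. -129.]
red 122 [275.4 283.1] z46: [607.  45.]
red 120 [243.2 292.5] z46: [651. 103.]
red 127 [217.7 320.2] z46: [650. 194.]
red 265 [  6.7 370.8] z46: [925. 515.]
yel 65 [301.3  64.8] z46: [ 1182. -1022.]
yel 113 [262.6 265. ] z46: [663.  11.]$: bad value
```

```bash
python3 -m inch '[0,0,0,0,5,0,0.45, 0,0,0,0,5,0,0.45, 0,0,0,0,3,0.1,0.45, 0,0,0,0,0.9,0,0.45, 0,0,0,0,0,0,0, 0,0,0,0,0,0,0, 0,0,0,0,0,0,0, 0,0,0,0,0,0,0]';python3 -m inch '[0,0,0,0,-4,0,0, 0,0,0,0,-5,0,0, 0,0,0,0,-5,0,0, 0,0,0,0,0,0,0]'; python3 to.py 596 -194 193; python3 caps.py
```

```text
time_s: 18.0
tool_pos: [607.3, 43.3, 56.1]
tool_rot: [-89.8, -0.1, -76.6]
force: [0.9, -0.1, 6.4]
gripper_width: 0.208
time_s: 18.5
tool_pos: [608.1, 43.2, 198.6]
tool_rot: [-89.6, -0.2, -76.5]
force: [0.0, 0.7, -2.5]
gripper_width: 0.21
t 18.5 pos [608.1  43.2 198.6] zdir 13.5 tilt 0.43 F [ 0.   0.7 -2.5] w 0.21 q6 -16.0
turn_y -0.0 shift cm [22.79  0.56 -6.69] rows>= 4
red 135 [271.5 232. ] z46: [710. -97.]
red 117 [343.  249.4] z46: [ 532. -128.]
red 123 [243.2 292.5] z46: [651. 103.]
red 126 [217.8 320. ] z46: [650. 193.]
red 265 [  6.7 370.8] z46: [925. 515.]
yel 156 [300.7  62.8] z46: [ 1195. -1039.]
yel 113 [262.6 265. ] z46: [663.  11.]
```

```bash
python3 -m inch '[0,0,0,5.7,0,-1.67,0, 0,0,0,5.7,0,-1.67,0, 0,0,0,5.7,0,-1.67,0, 0,0,0,5.7,0,-1.67,0, 0,0,0,0,0,0,0]'; python3 to.py 596 -194 63; python3 -m inch '[0,0,0,0,5,0,0, 0,0,0,0,5,0,0, 0,0,0,0,2,0,0, 0,0,0,0,1,0,0, 0,0,0,0,0.3,0,0, 0,0,0,0,0,0,0]'; python3 to.py 596 -194 63
```

```text
time_s: 19.18
tool_pos: [591.9, -198.0, 191.2]
tool_rot: [-90.3, 0.1, -76.9]
force: [-0.1, 1.6, -2.8]
gripper_width: 0.211
t 19.18 pos [ 591.9 -198.   191.2] zdir 13.1 tilt 0.35 F [-0.1  1.6 -2.8] w 0.211 q6 -38.0
turn_y -0.0 shift cm [-0.3  12.82  0.49] rows>= 3
time_s: 19.92
tool_pos: [594.2, -193.9, 62.0]
tool_rot: [-90.0, -0.1, -76.5]
force: [-0.9, -0.3, -1.9]
gripper_width: 0.208
t 19.93 pos [ 594.2 -193.9   62. ] zdir 13.5 tilt 0.05 F [-0.9 -0.3 -1.9] w 0.208 q6 -38.0
turn_y -0.0 shift cm [ 0.05 -0.1   0.17] rows>= 1
```

```bash
python3 -m inch '[0,0,0,0,0,0,0.45, 0,0,0,0,0,0,0.45, 0,0,0,0,0,0,0.45, 0,0,0,0,-4,0,0.45, 0,0,0,0,-5,0,0.45, 0,0,0,0,-4,0,0.45, 0,0,0,-5.5,0,2.47,0.45, 0,0,0,-5.5,0,2.47,0.45, 0,0,0,-5.5,0,2.47,0.45, 0,0,0,-5.5,0,2.47,0.45, 0,0,0,-5.5,0,2.47,0.45, 0,0,0,0,0,0,0.45]'; python3 to.py 649.5 102 57; python3 caps.py
```

```text
time_s: 21.42
tool_pos: [650.3, 106.7, 191.3]
tool_rot: [-90.0, 0.1, -76.2]
force: [-0.9, 0.1, -0.8]
gripper_width: 0.452
t 21.43 pos [650.3 106.7 191.3] zdir 13.8 tilt 0.05 F [-0.9  0.1 -0.8] w 0.452 q6 -11.0
turn_y -0.0 shift cm [ 0.44 13.43 -0.19] rows>= 3
red 93 [333. 225.] z46: [ 595. -196.]
red 119 [343.  249.5] z46: [ 532. -128.]
red 133 [243.3 292.1] z46: [651. 102.]
red 126 [217.8 320. ] z46: [650. 193.]
red 268 [  6.7 370.8] z46: [925. 515.]
yel 99 [271.   54.9] z46: [ 1345. -1051.]
yel 239 [446.7  95.6] z46: [  596. -1053.]
yel 119 [262.7 264.9] z46: [663.  10.]
```

```bash
python3 -m inch '[0,0,0,0,5,0,0.45, 0,0,0,0,5,0,0.45, 0,0,0,0,2.5,0,0.45, 0,0,0,0,1,0,0.45, 0,0,0,0,0,0,0, 0,0,0,0,0,0,0, 0,0,0,0,0,0,0, 0,0,0,0,0,0,0]';python3 -m inch '[0,0,0,0,-4,0,0, 0,0,0,0,-5,0,0, 0,0,0,0,-5,0,0, 0,0,0,0,0,0,0, 0,0,0,0,0,0,0]'; python3 to.py 538 -207 63; python3 caps.py
```

```text
time_s: 22.48
tool_pos: [651.3, 102.1, 57.9]
tool_rot: [-89.9, -0.1, -76.5]
force: [0.5, -0.3, 3.8]
gripper_width: 0.206
time_s: 23.1
tool_pos: [649.0, 102.3, 195.3]
tool_rot: [-90.2, -0.0, -76.5]
force: [-0.7, -0.1, -1.2]
gripper_width: 0.212
t 23.1 pos [649.  102.3 195.3] zdir 13.5 tilt 0.18 F [-0.7 -0.1 -1.2] w 0.212 q6 -11.0
turn_y -0.0 shift cm [ 27.49  13.23 -17.99] rows>= 6
red 94 [333.  224.9] z46: [ 595. -196.]
red 124 [237.7 244.1] z46: [755. -19.]
red 118 [343.1 249.5] z46: [ 531. -128.]
red 127 [217.8 320.1] z46: [650. 194.]
red 266 [  6.7 370.8] z46: [926. 515.]
yel 111 [272.   51.9] z46: [ 1360. -1082.]
yel 295 [447.5  94.9] z46: [  595. -1060.]
yel 115 [262.6 264.8] z46: [664.  10.]
```

```bash
python3 -m inch '[0,0,0,4.58,0,-3,0, 0,0,0,4.58,0,-3,0, 0,0,0,4.58,0,-3,0, 0,0,0,4.58,0,-3,0, 0,0,0,4.58,0,-3,0, 0,0,0,4.58,0,-3,0, 0,0,0,0,0,0,0, 0,0,0,0,0,0,0]'; python3 caps.py|head -3; python3 -m inch '[0,0,0,0,5,0,0, 0,0,0,0,5,0,0, 0,0,0,0,2,0,0, 0,0,0,0,0.9,0,0, 0,0,0,0,0.3,0,0, 0,0,0,0,0,0,0]'; python3 to.py 538 -207 63
```

```text
time_s: 24.15
tool_pos: [538.2, -206.2, 195.0]
tool_rot: [-90.2, 0.1, -76.6]
force: [-0.1, -0.0, -1.6]
gripper_width: 0.21
red 113 [359.  183.6] z46: [ 619. -390.]
red 99 [333.1 224.6] z46: [ 596. -197.]
red 115 [343.  249.3] z46: [ 532. -128.]
time_s: 24.95
tool_pos: [539.6, -206.9, 65.4]
tool_rot: [-90.0, -0.1, -76.5]
force: [-0.1, 0.3, -0.9]
gripper_width: 0.207
t 24.95 pos [ 539.6 -206.9   65.4] zdir 13.5 tilt 0.09 F [-0.1  0.3 -0.9] w 0.207 q6 -41.0
turn_y -0.0 shift cm [-0.02  0.24 -0.16] rows>= 1
```

```bash
python3 -m inch '[0,0,0,0,0.3,0,0, 0,0,0,0,0,0,0.45, 0,0,0,0,0,0,0.45, 0,0,0,0,0,0,0.45, 0,0,0,0,-4,0,0.45, 0,0,0,0,-5,0,0.45, 0,0,0,0,-4.3,0,0.45]';  python3 -m inch '[0,0,0,-5.19,0,2.83,0.45, 0,0,0,-5.19,0,2.83,0.45, 0,0,0,-5.19,0,2.83,0.45, 0,0,0,-5.19,0,2.83,0.45, 0,0,0,-5.19,0,2.83,0.45, 0,0,0,-5.19,0,2.83,0.45, 0,0,0,-5.19,0,2.83,0.45, 0,0,0,0,0,0,0.45, 0,0,0,0,0,0,0.45]'; python3 to.py 648 192.5 57; python3 caps.py
python3 - <<'E'
from h import *
s=cv2.imread('pics/last.png')
cv2.imwrite('pics/s6c.png',cv2.resize(s[170:400,120:420],None,fx=2.2,fy=2.2))
E
```

```text
time_s: 25.82
tool_pos: [539.1, -207.0, 196.5]
tool_rot: [-90.0, -0.1, -76.6]
force: [1.1, -0.4, 0.0]
gripper_width: 0.45
time_s: 26.95
tool_pos: [646.7, 192.2, 194.0]
tool_rot: [-90.1, -0.1, -76.5]
force: [0.9, -1.2, -0.6]
gripper_width: 0.448
t 26.95 pos [646.7 192.2 194. ] zdir 13.5 tilt 0.13 F [ 0.9 -1.2 -0.6] w 0.448 q6 -3.0
turn_y -0.0 shift cm [-0.   13.7   0.13] rows>= 3
red 95 [333. 225.] z46: [ 595. -196.]
red 79 [355.8 228.1] z46: [ 541. -214.]
red 114 [343.1 249.3] z46: [ 532. -129.]
red 134 [217.7 319.8] z46: [651. 193.]
red 264 [  6.7 370.8] z46: [925. 515.]
yel 110 [262.6 265.2] z46: [663.  11.]
```

View pics/s6c.png

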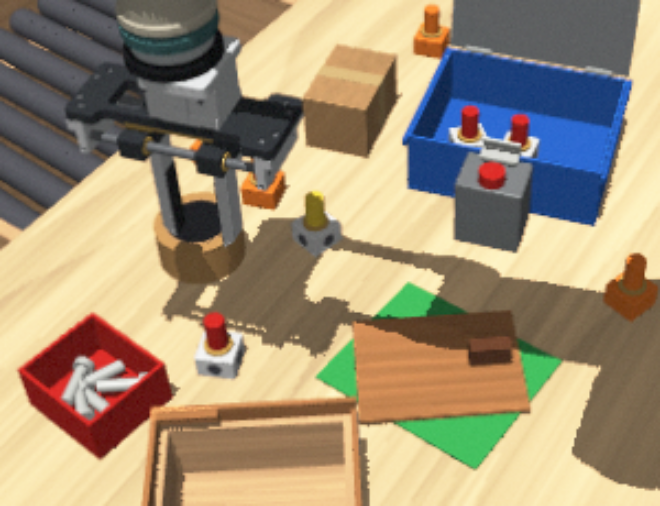

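Two reds stand in the tote at crop (470,125) and (520,135), the crate lid lies flat on the mat with its handle up, and the tote lid is still back. Next is the third red.

```bash
python3 -m inch '[0,0,0,0,5,0.1,0.45, 0,0,0,0,5,0,0.45, 0,0,0,0,2.6,0,0.45, 0,0,0,0,1,0,0.45, 0,0,0,0,0,0,0, 0,0,0,0,0,0,0, 0,0,0,0,0,0,0, 0,0,0,0,0,0,0]';python3 -m inch '[0,0,0,0,-4,0,0, 0,0,0,0,-5,0,0, 0,0,0,0,-5,0,0, 0,0,0,0,0,0,0, 0,0,0,0,0,0,0]'; python3 to.py 479 -221 63; python3 caps.py
```

```text
time_s: 28.0
tool_pos: [649.5, 192.9, 60.0]
tool_rot: [-89.8, -0.1, -76.5]
force: [2.0, 0.1, 4.9]
gripper_width: 0.208
time_s: 28.62
tool_pos: [646.7, 192.6, 196.6]
tool_rot: [-90.2, -0.0, -76.5]
force: [-0.3, -0.0, -1.9]
gripper_width: 0.203
t 28.62 pos [646.7 192.6 196.6] zdir 13.5 tilt 0.24 F [-0.3 -0.  -1.9] w 0.203 q6 -3.0
turn_y -0.0 shift cm [ 36.32  13.36 -25.94] rows>= 8
red 94 [333.  225.1] z46: [ 595. -196.]
red 80 [355.7 228.2] z46: [ 541. -213.]
red 115 [343.1 249.3] z46: [ 532. -129.]
red 137 [210.1 272.2] z46: [751.  90.]
red 265 [  6.7 370.8] z46: [925. 515.]
yel 111 [262.5 265.2] z46: [663.  11.]
```

```bash
python3 -m inch '[0,0,0,4.54,0,-3.24,0, 0,0,0,4.54,0,-3.24,0, 0,0,0,4.54,0,-3.24,0, 0,0,0,4.54,0,-3.24,0, 0,0,0,4.54,0,-3.24,0, 0,0,0,4.54,0,-3.24,0, 0,0,0,4.54,0,-3.24,0, 0,0,0,4.54,0,-3.24,0, 0,0,0,0,0,0,0, 0,0,0,0,0,0,0]'; python3 caps.py|head -4; python3 -m inch '[0,0,0,0,5,0,0, 0,0,0,0,5,0,0, 0,0,0,0,2,0,0, 0,0,0,0,0.9,0,0, 0,0,0,0,0.3,0,0, 0,0,0,0,0,0,0]'; python3 to.py 479 -221 64
```

```text
time_s: 29.92
tool_pos: [479.6, -219.9, 196.9]
tool_rot: [-90.2, 0.2, -76.6]
force: [-0.3, 0.8, -2.5]
gripper_width: 0.208
red 120 [385.3 188.4] z46: [ 548. -406.]
red 95 [333. 225.] z46: [ 595. -196.]
red 89 [356.  227.9] z46: [ 541. -214.]
red 116 [343.1 249.3] z46: [ 532. -128.]
time_s: 30.72
tool_pos: [481.1, -220.8, 67.4]
tool_rot: [-90.0, -0.1, -76.5]
force: [0.1, -0.3, -2.2]
gripper_width: 0.208
t 30.73 pos [ 481.1 -220.8   67.4] zdir 13.5 tilt 0.09 F [ 0.1 -0.3 -2.2] w 0.208 q6 -46.0
turn_y -0.0 shift cm [-0.03  0.34 -0.21] rows>= 1
```

```bash
python3 -m inch '[0,0,0,0,0.3,0,0, 0,0,0,0,0,0,0.45, 0,0,0,0,0,0,0.45, 0,0,0,0,0,0,0.45, 0,0,0,0,-4,0,0.45, 0,0,0,0,-5,0,0.45, 0,0,0,0,-4.3,0,0.45]';  python3 -m inch '[0,0,0,-3.04,0,3.81,0.45, 0,0,0,-3.04,0,3.81,0.45, 0,0,0,-3.04,0,3.81,0.45, 0,0,0,-3.04,0,3.81,0.45, 0,0,0,-3.04,0,3.81,0.45, 0,0,0,-3.04,0,3.81,0.45, 0,0,0,0,0,0,0.45, 0,0,0,0,0,0,0.45]'; python3 to.py 661.5 10.5 57; python3 caps.py
```

```text
time_s: 31.6
tool_pos: [480.6, -220.9, 198.5]
tool_rot: [-90.0, -0.1, -76.6]
force: [0.1, -0.6, 0.0]
gripper_width: 0.451
time_s: 32.6
tool_pos: [659.8, 9.5, 196.0]
tool_rot: [-90.1, -0.0, -76.5]
force: [-0.0, -0.0, -0.2]
gripper_width: 0.449
t 32.6 pos [659.8   9.5 196. ] zdir 13.5 tilt 0.14 F [-0.  -0.  -0.2] w 0.449 q6 -19.0
turn_y -0.0 shift cm [-0.06 13.9   0.19] rows>= 3
red 95 [333. 225.] z46: [ 595. -196.]
red 82 [355.7 228.3] z46: [ 541. -213.]
red 95 [379.8 233.6] z46: [ 482. -224.]
red 116 [343.  249.6] z46: [ 531. -128.]
red 266 [  6.7 370.8] z46: [925. 515.]
yel 447 [289.6  58.5] z46: [ 1257. -1055.]
yel 93 [442.7  95.4] z46: [  609. -1047.]
yel 117 [262.7 264.4] z46: [664.   9.]
```

```bash
python3 -m inch '[0,0,0,0,5,0.2,0.45, 0,0,0,0,5,0,0.45, 0,0,0,0,2.8,0,0.45, 0,0,0,0,1.1,0,0.45, 0,0,0,0,0,0,0, 0,0,0,0,0,0,0, 0,0,0,0,0,0,0, 0,0,0,0,0,0,0]';python3 -m inch '[0,0,0,0,-4,0,0, 0,0,0,0,-5,0,0, 0,0,0,0,-5,0,0, 0,0,0,0,0,0,0, 0,0,0,0,0,0,0]'; python3 to.py 506 316 68; python3 caps.py
```

```text
time_s: 33.65
tool_pos: [663.7, 9.9, 59.1]
tool_rot: [-89.8, -0.1, -76.5]
force: [1.2, -0.8, 5.5]
gripper_width: 0.206
time_s: 34.28
tool_pos: [661.2, 10.4, 196.4]
tool_rot: [-90.2, 0.0, -76.5]
force: [0.2, -0.2, -1.9]
gripper_width: 0.212
t 34.27 pos [661.2  10.4 196.4] zdir 13.5 tilt 0.18 F [ 0.2 -0.2 -1.9] w 0.212 q6 -19.0
turn_y -0.0 shift cm [-33.33  12.84  -7.98] rows>= 7
red 94 [333.  225.1] z46: [ 595. -196.]
red 83 [355.7 228.3] z46: [ 541. -213.]
red 95 [379.9 233.6] z46: [ 482. -224.]
red 115 [343.1 249.6] z46: [ 531. -127.]
red 265 [  6.7 370.7] z46: [926. 515.]
yel 478 [288.6  58.1] z46: [ 1263. -1057.]
yel 73 [442.3  96. ] z46: [  608. -1041.]
yel 103 [259.3 217.5] z46: [ 768. -130.]
```

```bash
python3 -m inch '[0,0,0,-4.76,0,-1.14,0, 0,0,0,-4.76,0,-1.14,0, 0,0,0,-4.76,0,-1.14,0, 0,0,0,-4.76,0,-1.14,0, 0,0,0,-4.76,0,-1.14,0, 0,0,0,-4.76,0,-1.14,0, 0,0,0,-4.76,0,-1.14,0, 0,0,0,0,0,0,0, 0,0,0,0,0,0,0]'; python3 to.py 506 316 68; python3 caps.py|grep yel; python3 -m inch '[0,0,0,0,5,0,0, 0,0,0,0,5,0,0, 0,0,0,0,1.6,0,0, 0,0,0,0,0.9,0,0, 0,0,0,0,0.3,0,0, 0,0,0,0,0,0,0]'; python3 to.py 506 316 68
```

```text
time_s: 35.45
tool_pos: [506.6, 315.0, 195.7]
tool_rot: [-90.2, -0.1, -76.5]
force: [-0.7, -0.4, -0.9]
gripper_width: 0.206
t 35.45 pos [506.6 315.  195.7] zdir 13.5 tilt 0.25 F [-0.7 -0.4 -0.9] w 0.206 q6 12.0
turn_y -0.0 shift cm [-0.11 12.77 -0.03] rows>= 3
yel 384 [456.8   6.1] z46: [  909. -2157.]
yel 164 [231.8 347.5] z46: [584. 236.]
time_s: 36.25
tool_pos: [508.1, 316.0, 70.6]
tool_rot: [-89.9, 0.0, -76.6]
force: [-0.3, 0.3, -1.3]
gripper_width: 0.204
t 36.25 pos [508.1 316.   70.6] zdir 13.4 tilt 0.09 F [-0.3  0.3 -1.3] w 0.204 q6 12.0
turn_y -0.0 shift cm [-0.05  0.26 -0.2 ] rows>= 1
```

```bash
python3 -m inch '[0,0,0,0,0.2,0,0, 0,0,0,0,0,0,0.45, 0,0,0,0,0,0,0.45, 0,0,0,0,0,0,0.45, 0,0,0,0,-5,0,0.45, 0,0,0,0,-6,0,0.45, 0,0,0,0,-6,0,0, 0,0,0,0,-6,0,0]';python3 to.py 573 -353 310 13.4
python3 - <<'E'
from h import *
s=snap('side','s7.png')['img']
cv2.imwrite('pics/s7c.png',cv2.resize(s[170:450,120:420],None,fx=2,fy=2))
E
```

```text
time_s: 37.25
tool_pos: [507.0, 315.7, 299.4]
tool_rot: [-90.0, -0.0, -76.5]
force: [0.6, 0.7, -0.3]
gripper_width: 0.272
t 37.25 pos [507.  315.7 299.4] zdir 13.5 tilt 0.03 F [ 0.6  0.7 -0.3] w 0.272 q6 12.0
turn_y 0.001 shift cm [66.58 -1.06 -9.07] rows>= 12
```

View pics/s7c.png

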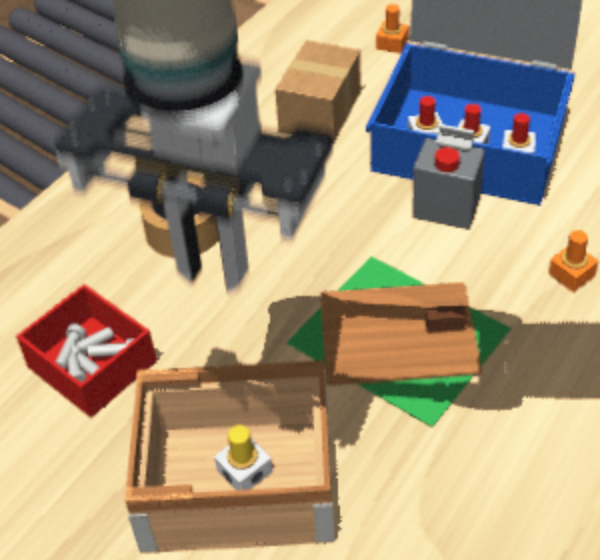

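All four valves stand in their boxes: reds at crop (427,110), (473,120) and (520,130), yellow at (240,445). The lid is on the mat. Next I go behind the tote lid.

```bash
python3 -m inch '[0,0,0,5.55,-0.1,-0.76,0, 0,0,0,5.55,-0.1,-0.76,0, 0,0,0,5.55,-0.1,-0.76,0, 0,0,0,5.55,-0.1,-0.76,0, 0,0,0,5.55,-0.1,-0.76,0, 0,0,0,5.55,-0.1,-0.76,0, 0,0,0,5.55,-0.1,-0.76,0, 0,0,0,5.55,-0.1,-0.76,0, 0,0,0,5.55,-0.1,-0.76,0, 0,0,0,5.55,-0.1,-0.76,0, 0,0,0,5.55,-0.1,-0.76,0, 0,0,0,5.55,0,-0.76,0]'; python3 -m inch '[0,0,0,0,0,0,0, 0,0,0,0,0,0,0]'; python3 to.py 573 -353 250
python3 - <<'E'
from h import *
s=snap('side','s8.png')['img']; t=snap('top','t8.png')['img']
for n,i in(('side',s),('top',t)):
    h=cv2.cvtColor(i,cv2.COLOR_BGR2HSV)
    for k,m in(('r',cv2.inRange(h,(0,170,60),(5,255,255))|cv2.inRange(h,(174,170,60),(180,255,255))),('y',cv2.inRange(h,(22,170,80),(32,255,255)))):
        _,_,st,c=cv2.connectedComponentsWithStats(m); print(n,k,[(int(st[j,4]),c[j].round().tolist()) for j in range(1,len(st)) if st[j,4]>15])
cv2.imwrite('pics/s8c.png',np.hstack([s[50:300,250:450],cv2.resize(t[170:340,330:530],(294,250))]).repeat(1,0))
E
```

```text
time_s: 38.8
tool_pos: [573.5, -354.9, 308.5]
tool_rot: [-90.0, -0.0, -76.5]
force: [0.8, -0.2, 0.6]
gripper_width: 0.008
time_s: 39.05
tool_pos: [573.3, -352.7, 308.1]
tool_rot: [-90.1, 0.1, -76.6]
force: [-0.1, -0.5, 0.2]
gripper_width: 0.003
t 39.05 pos [ 573.3 -352.7  308.1] zdir 13.4 tilt 0.09 F [-0.1 -0.5  0.2] w 0.003 q6 -51.0
turn_y -0.0 shift cm [ 0.02  5.81 -0.04] rows>= 1
side r [(94, [333.0, 225.0]), (79, [356.0, 228.0]), (93, [380.0, 233.0]), (117, [343.0, 249.0]), (2040, [163.0, 344.0]), (629, [16.0, 350.0]), (267, [7.0, 371.0])]
side y [(3495, [289.0, 31.0]), (14748, [578.0, 61.0]), (871, [447.0, 67.0]), (178, [240.0, 392.0])]
top r [(1366, [107.0, 47.0]), (1334, [127.0, 46.0]), (1286, [147.0, 45.0]), (1248, [167.0, 44.0]), (1212, [187.0, 43.0]), (1182, [207.0, 42.0]), (1141, [227.0, 41.0]), (1111, [248.0, 40.0]), (723, [205.0, 178.0]), (38, [389.0, 225.0]), (35, [395.0, 247.0]), (76, [348.0, 254.0]), (35, [401.0, 270.0])]
top y [(45, [187.0, 256.0])]
```

View pics/s8c.png

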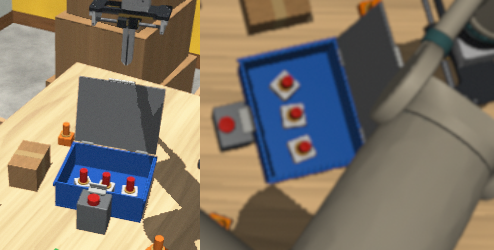

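No other red or yellow caps anywhere. The fingers are behind the upright lid, so I lower them and swing it shut along its arc.

```bash
python3 -m inch '[0,0,0,0,3,0,0, 0,0,0,0,2.8,0,0, 0,0,0,-1.4,0,0,0, 0,0,0,-1.4,0,0,0, 0,0,0,-1.5,0,0,0, 0,0,0,-2,0.1,0,0, 0,0,0,-2,0.34,0,0]'; python3 -m inch '[0,0,0,-1.4,0.5,0,0, 0,0,0,-1.4,0.6,0,0, 0,0,0,-1.36,0.62,0,0, 0,0,0,-1.5,1.1,0,0, 0,0,0,-1.44,1.24,0,0, 0,0,0,-1.2,1.4,0,0, 0,0,0,-1.07,1.56,0,0]'; python3 to.py 531.5 -183.5 132;python3 - <<'E'
from h import *
s=snap('side','s9.png')['img']; t=snap('top','t9.png')['img']
cv2.imwrite('pics/s9c.png',np.hstack([cv2.resize(s[50:300,250:450],(400,500)),cv2.resize(t[170:340,330:470],(400,486))[:500] if 0 else cv2.resize(t[170:340,330:470],(400,500))]))
E
```

```text
time_s: 40.02
tool_pos: [554.4, -271.1, 247.3]
tool_rot: [-89.9, -0.1, -76.5]
force: [-0.2, -1.4, 1.9]
gripper_width: 0.007
time_s: 40.9
tool_pos: [532.2, -180.9, 175.1]
tool_rot: [-90.0, -0.1, -76.5]
force: [1.4, -2.2, 1.4]
gripper_width: 0.003
t 40.9 pos [ 532.2 -180.9  175.1] zdir 13.5 tilt 0.07 F [ 1.4 -2.2  1.4] w 0.003 q6 -39.0
turn_y -0.0 shift cm [ 0.24  4.31 -0.13] rows>= 1
```

View pics/s9c.png

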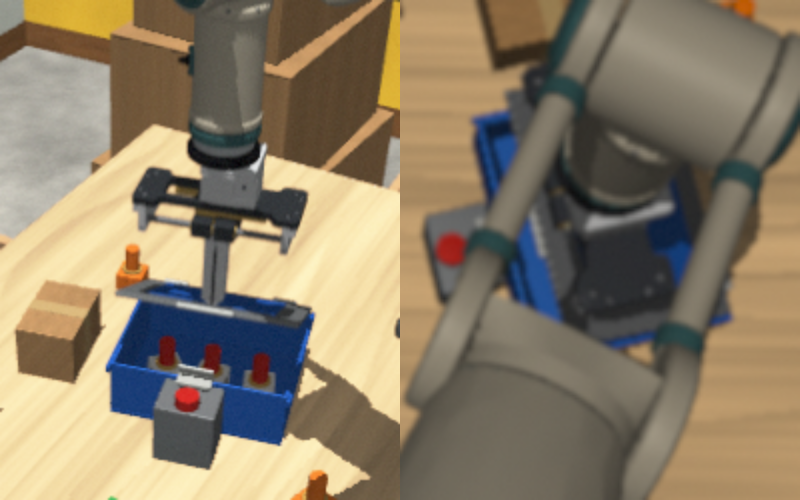

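The lid is at about 0.5 rad with the fingers behind its front edge, side crop (215,300). I continue down to the latch.

```bash
python3 -m inch '[0,0,0,-0.65,1.36,0,0, 0,0,0,-0.6,1.37,0,0, 0,0,0,-0.3,1.1,0,0, 0,0,0,-0.27,1.07,0,0, 0,0,0,-0.13,1.1,0,0, 0,0,0,-0.1,0.8,0,0, 0,0,0,0,0.4,0,0, 0,0,0,0,0.3,0,0, 0,0,0,0,0,0,0]'; python3 to.py 527 -161 102; caps() { python3 caps.py; }; caps | head -3
```

```text
time_s: 42.12
tool_pos: [527.7, -161.6, 104.0]
tool_rot: [-90.0, -0.1, -76.5]
force: [-4.6, 1.9, 20.6]
gripper_width: 0.006
t 42.12 pos [ 527.7 -161.6  104. ] zdir 13.5 tilt 0.09 F [-4.6  1.9 20.6] w 0.006 q6 -38.0
turn_y -0.0 shift cm [-0.07  0.2  -0.05] rows>= 1
red 116 [343.1 249.3] z46: [ 532. -128.]
red 267 [  6.7 370.8] z46: [925. 515.]
yel 178 [239.7 391.9] z46: [511. 311.]
```

```bash
python3 -m inch '[0,0,0,0,-3,0,0, 0,0,0,0,-5,0,0, 0,0,0,0,-6,0,0, 0,0,0,4,-5,0,0, 0,0,0,5,0,0,0, 0,0,0,5,0,0,0, 0,0,0,0,0,0,0, 0,0,0,0,0,0,0]'; python3 to.py 527 -161 102
python3 - <<'E'
from h import *
s=snap('side','s10.png')['img']
cv2.imwrite('pics/s10c.png',cv2.resize(s[150:440,150:450],None,fx=2,fy=2))
E
```

```text
time_s: 43.18
tool_pos: [559.4, -295.8, 288.8]
tool_rot: [-90.1, 0.1, -76.6]
force: [-1.1, 0.1, 0.5]
gripper_width: 0.006
t 43.17 pos [ 559.4 -295.8  288.8] zdir 13.4 tilt 0.18 F [-1.1  0.1  0.5] w 0.006 q6 -48.0
turn_y -0.0 shift cm [-13.86  18.68  -0.02] rows>= 4
```

View pics/s10c.png

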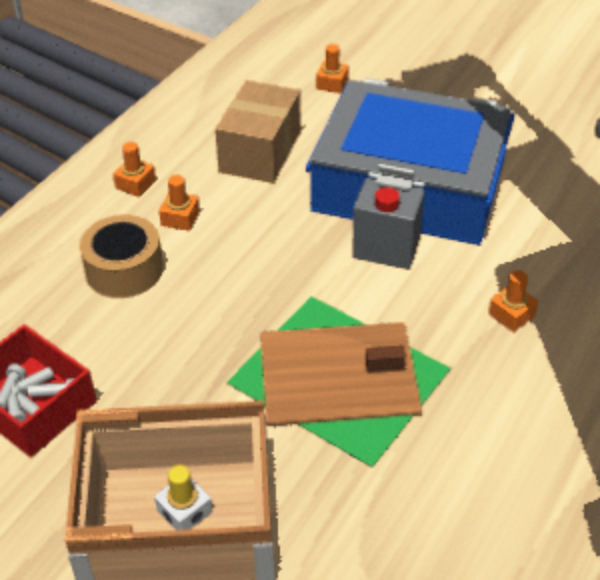

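The lid sits shut under the catch, the button is up, and everything else is in place. I hand it in.

```bash
python3 -m inch '[0,0,0,0,0,0,0, 0,0,0,0,0,0,0, 0,0,0,0,0,0,0]' && python3 -c "
from h import *
a=cv2.imread('pics/side0.png');b=snap('side')['img'];print('diff at tote lid',cv2.absdiff(a,b)[188:245,305:405].mean())
print(bot.finish_job())"
```

```text
time_s: 43.6
tool_pos: [560.0, -296.0, 290.2]
tool_rot: [-90.0, -0.0, -76.5]
force: [-0.2, -0.4, -0.2]
gripper_width: 0.005
diff at tote lid 16.235847953216375
the job is handed in; nothing more can be done
None
```

The job is handed in, at about 44 s of the 210 s. No check clearly failed, but the last automatic one gave no clear answer.

- **Tote lid:** I pressed the red button, pushed the popped lid back until it stopped moving, and at the end swung it shut with about 20 N.
- **Crate lid:** I tilted it over the lip, slid it out and laid it on the mat. From the release position its centre is about 4 mm from the mat's middle.
- **Valves:** Three reds went into the tote and one yellow into the crate. I found no second yellow in either camera view, and left the orange look-alikes alone.

**Last checks:**
- The final side picture shows the lid level under the catch with the button up. The yellow stands in the crate, the crate lid lies flat with its handle up, and the carton, tape roll and red bin are in place. The scanner is out of that crop and I made no separate check of it. The arm is clear, with no load on it.
- The pictures taken before closing show the three reds standing in the tote. The shut lid hides them now.
- I compared the lid area with the starting picture, and it differed by 16 grey levels on average. I put that down to the gripper's shadow on the lid, but did not confirm it. The latch is therefore judged from the picture and the fingertips stopping at lid-top height (82 mm), not from a joint reading.

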